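# Centre-pop a rod-rack strap with the bench spring punch

## Robot

A 6-joint arm with a two-finger parallel gripper is mounted at the origin on the work surface. World frame = base frame: x ahead of the robot, y to its left, z up, the work surface at z = 0. Lengths are in mm, angles in degrees, forces in N, time in s.
With the tool pointing down it reaches from about 350 to 850 mm from the base axis. Payload 8.1 kg.
Tool frame: the origin (TCP) lies between the finger pads; the fingertips stand 17 mm ahead of it and the grasp point (between the pads) lies 2 mm behind it; z points along the fingers, y is the line along which they close (so a half turn about z gives the same grasp; the last joint's range is limited). The gripper opens to 85 mm and grips with 20 to 120 N. Pads are 22 mm wide; open, the fingers measure 114 mm over their backs; the gripper's body (76 mm by 85 mm) begins 54 mm behind the grasp point. The pads swing forward as they close: fully open they stand 13 mm farther back than shut.
Start: joints at [70.967, 7.471, 85.268, -0, 87.261, -4.893], TCP at [146.559, 581.83, 210.892] pointing down, gripper open.
Joint ranges: [-169.43, 169.43], [-51.17, 129.36], [1.28, 143.12], [-76.62, 256.62], [0, 156.53], [-152.29, 152.29]. Speed limits (degrees/s): [136.94, 136.94, 159.86, 180, 180, 180].

## Interface

Orientations are given as [roll, pitch, yaw] about the fixed x, y, z axes, in that order (R = Rz(yaw) Ry(pitch) Rx(roll)).
In Python, from bench import sense, snapshot, hand_in, trace, place_of gives the robot as it stands.
- The arm moves only by the shell command python3 -m handwheel 'ROWS' [FORCE]. ROWS is JSON, a list of rows, each a list of 7 numbers: the opening, from -1 (shut) to 1 (fully open), then the shift along the tool's x, y, z in cm, then the turn, a rotation vector about the tool's x, y, z in rad. A call has 1 to 12 rows; each row shifts and turns the commanded pose from where the row before left it, along the tool's axes as they then stand; what a row does not reach is not made up. A row lasts 1/12 s, in which the tool goes at most 41.7 mm and 7.16 degrees, less where a joint would pass 70% of its speed; a pose out of reach is approached as far as the arm can. A call with a gripper value outside its range is refused whole. The fingers move at their own pace and stop on an object; FORCE is the grip in N (left out, the last holds). Time passes only in rows, so rows that do not move let the fingers close. It gives the time, the measured TCP pose, the force, the opening and the grip force at its end, in the units of the state.
- sense(): the state, without advancing time (a new reading comes with each control period).
- snapshot(name): name is "scene" or "top" or "wrist"; returns a dict with "image" (420x560x3 uint8, red, green, blue), "intrinsics" (3x3 intrinsics, pixels), "R" (3x3) and "t" (3): a world point X has camera coordinates R X + t. Camera axes: x right, y down, z forward; pixel columns grow to the right and rows downward; lengths in mm; the calibration is good to about 2 mm. A picture is of the moment at which its call begins. There is no depth.
- hand_in(): hands the job in; it is judged then, once.
Trained networks look in a picture, given as the dict that the camera call returned (one of the last four; its "shot" number tells which), for a name from the list of things; names that differ only in an ending like _2 or _b are one class to them, and where a whole thing is asked for, a point or a joint stands for the part that bears it (a point fixed in the world has none). Each returns a list of dicts, best first, with "conf" (0 to 1); they miss things now and then, are a little off and sometimes report something else, mostly with a low value. They report only what shows in the picture. A call takes as long as a camera call. They do not tell look-alikes from the thing itself.
- trace(picture, query): "pixels" (420x560 bool, what is visible of it).
- place_of(picture, query): "location" ([x, y, z] in mm, in world coordinates, good to about 4 mm: a listed point, or the origin of a listed thing).
The state is a dict: "time": time; "joint_pos": joint angles; "qd": joint speeds; "joint_efforts": joint torques, N m; "tool_pos": TCP position; "tcp_rot": TCP orientation; "ft_force": force on the tool from outside, world axes, zero at the start; "wrist_torque": the same for the moment, N m; "finger_gap": finger opening in mm; "grip_force": force on a finger pad.
Only numpy, scipy, OpenCV 4.12 (cv2) and the standard library are available. Lean on these libraries where they do the work, as an engineer would, in place of code of your own. Each camera call takes 0.05 s, during which the arm holds its last target. There are 200 camera calls.

## Task

Mark the aluminium strap for drilling with the spring punch: slide the strap along the low fence until it is home against the end stop, then draw the punch's knob back until the sear catches and let go of it, then press the trigger paddle to fire. Leave the strap home in the corner of the fences and do not disturb the other things on the bench.

Things in the scene. Friction and masses are not known exactly. Their poses are not given: they have to be found in the camera images.
- nest (a point): Where the strap's centre must lie when home. The punch is a grey machine fixed to the bench; bed, column and striker lean 25 deg towards the robot. Axes, called the punch axes: z square out of the bed, along column and stroke; x uphill along the bed, from robot side to column; y along the low fence to the end stop. Bed surface at z = -3 mm, from y = -80 to +80 mm.
- low_fence (a point): Middle of the low fence's inner face, at bed level (25 mm to the -x side of nest; punch axes): a steel strip 10 mm high, 160 mm long along y. The strap's lower long edge rests on it.
- end_stop (a point): Middle of the end stop's face, at bed level (90 mm to the +y side of nest; punch axes): a steel block 45 mm wide rising 10 mm above the bed. The strap's +y end must come against it.
- head (a point): Centre of the top of the grey head that carries the striker, on the striker's axis (punch axes). From here the head fills x -35 to +50, y -30 to +30, z -84 to 0 mm, and its column clamp x +43 to +103, y -32 to +32, z -77 to -7 mm. It hangs 60 mm above the strap.
- column_top (a point): Top of the round steel column (32 mm across, along z, punch axes; 75 mm to the +x side of the striker's axis, 296 mm above the bed). Because it leans, it hangs over the knob: come to the knob along the punch's z axis, not from straight above.
- strap_center (a point): Centre of the loose strap, a flat aluminium bar 50 x 180 x 6 mm, about 0.15 kg, lying on the sloping bed with its lower long edge resting on the low fence. x across its width, y along its length, z out of its face. It starts 15 to 45 mm short of the end stop; its -y end sticks out past the edge of the bed by 25 to 55 mm (10 mm when home).
- knob (a point): Centre of the striker's pull knob, a black cylinder 36 mm across, 24 mm long, on a 12 mm rod; moves with the striker. z is the pull direction (punch axes). At rest the head's top is 34 mm below this point (a 24 mm wide brass bush: 28 mm) and the column's surface is 59 mm away on the +x side.
- striker (a joint): How far the striker is drawn out, m: 0 at rest (within 2 mm), its point 3 mm above the strap. The pull grows to about 16 N; the sear snaps in under it once it has been drawn to 0.029 and then holds it at 0.027; the stop is at 0.034. When tripped it shoots in, strikes the strap and settles near 0.
- paddle (a point): Centre of the upper face of the trigger paddle, a steel tab 26 (x) x 36 (y) x 6 mm that stands out of the head's front on the robot's side, below the knob and 86 mm to the -x side of the striker's axis. At rest its axes are the punch axes; press it along -z. It turns about a pin 65 mm away on its +x side.
- trigger (a joint): Turn of the trigger, rad: 0 at rest (sprung back). The paddle dips by itself while the striker is drawn and springs back to 0 when the sear catches. Pressing it starts at about 6 N; the sear lets go at about 0.17 (paddle 11 mm down); stop at 0.30 (19 mm).
- screw_jar_mid (a point): Bystander: glass jar, 68 mm across, 85 mm tall, centre half-way up.
- line_spool_mid (a point): Bystander: white spool, 72 mm across, 50 mm tall, standing on its end, centre.
- tackle_tray_mid (a point): Bystander: clear divided tray 200 x 120 x 35 mm, centre.
- screwdriver: Bystander: screwdriver with an orange handle lying on the bench, about 200 mm long.
Mind the look-alikes: they are no part of the job. There is more than one size of the part that bears strap_center; the job needs the largest.

How it is judged:
By the outcome, as a careful person would: the job done as asked, in the order asked, and still so for the second after the job is handed in, with the robot touching nothing.
It also fails if it takes over 58 s, if anything falls off the work surface, if the arm or the gripper's body presses on something with over 40 N, if the wrist force passes 120 N, or if a joint passes its speed limit or range.

## Working session

There is one attempt and no reset: what is moved stays moved. The work goes in short steps, Python scripts to look and compute and a shell command to move; the robot and the scene stay as the last step left them, time stands still between calls to the robot, and variables do not carry over. Pictures are saved under pics/ and viewed, at most 11 in all, crops included, and the job is handed in when it is done.

```bash
ls; mkdir -p pics
cat > h.py <<'E'
import numpy as np, cv2
from bench import *
from scipy.spatial.transform import Rotation as Ro
np.set_printoptions(precision=1,suppress=True)
def proj(s,X):
    c=s["R"]@np.array(X,float)+s["t"]; p=np.array(s["intrinsics"])@c; return p[:2]/p[2]
def save(s,n,crop=None,k=1):
    im=np.array(s["image"])[:,:,::-1]
    if crop: a,b,c,d=crop; im=im[b:d,a:c]
    cv2.imwrite("pics/"+n,cv2.resize(im,None,fx=k,fy=k,interpolation=cv2.INTER_CUBIC))
E
python3 - <<'E'
from h import *
a=snapshot("scene");b=snapshot("top")
ims=[cv2.resize(np.array(x["image"]),(400,300)) for x in(a,b)]
save(a,"scene.png");save(b,"top.png")
for n,s in(("scene",a),("top",b)):
  for q in "nest low_fence end_stop head column_top strap_center knob paddle screw_jar_mid line_spool_mid tackle_tray_mid screwdriver".split():
    for r in place_of(s,q): print(n,q,round(r["conf"],2),np.array(r["location"]),proj(s,r["location"]))
print(sense())
E
```

```text
pics
scene nest 0.72 [635.   85.  135.2] [296.4 258. ]
scene nest 0.15 [ 430.5 -309.3    3.2] [214.1 199.7]
scene low_fence 0.81 [609.6  91.8 122.8] [301.2 254.2]
scene end_stop 0.91 [637.9 175.4 130.7] [325.  269.4]
scene head 0.57 [573.   91.7 264.9] [308.  216.8]
scene column_top 0.57 [576.5  92.7 427. ] [312.2 178.4]
scene strap_center 0.86 [629.7  61.4 131.4] [289.5 254.8]
scene strap_center 0.76 [ 486.7 -142.8    2.2] [248.8 224.4]
scene strap_center 0.61 [413.  153.4   0.9] [334.5 234.1]
scene strap_center 0.57 [580.8  91.7 427.3] [311.2 179.4]
scene knob 0.65 [556.4  90.4 296.1] [310.3 205.4]
scene screw_jar_mid 0.72 [560.3 377.5  44. ] [392.1 284.3]
scene screw_jar_mid 0.34 [634.2  85.1 134. ] [296.5 258. ]
scene line_spool_mid 0.56 [452.4 312.5  22. ] [377.8 253.9]
scene tackle_tray_mid 0.69 [ 646.  -332.3   14.4] [178.8 240.6]
scene screwdriver 0.77 [ 428.2 -311.4    1.5] [213.9 199.4]
top nest 0.82 [632.7  83.4 131.3] [250.8 179.6]
top low_fence 0.94 [611.7  93.5 121.2] [247.7 187. ]
top end_stop 0.79 [645.  174.  127.7] [220.5 176.3]
top head 0.72 [572.7  92.6 265.4] [24
[... 435 characters left out ...]
 screw_jar_mid 0.29 [631.1  58.2 127.9] [259.3 180. ]
top line_spool_mid 0.95 [450.2 310.4  21.1] [183.2 241.8]
top line_spool_mid 0.41 [ 646.  -332.9   17.3] [381.5 176.8]
top tackle_tray_mid 0.96 [ 646.3 -331.7   17.5] [381.2 176.8]
top screwdriver 0.59 [ 433.2 -313.2   -1.9] [376.4 242.9]
{'time': 1.3, 'joint_pos': array([71. ,  7.5, 85.3, -0. , 87.3, -4.9]), 'qd': array([-0. , -0. , -0.1, -0. , -0.1,  0.1]), 'joint_efforts': array([ -0. , -56.9, -50.1,  -0. ,   0. ,  -0. ]), 'tool_pos': array([146.6, 581.8, 210.9]), 'tcp_rot': array([-180. ,    0. ,  165.9]), 'ft_force': array([-0.7, -1.2,  0.7]), 'wrist_torque': array([-0., -0.,  0.]), 'grip_force': 0.0, 'finger_gap': 85.17799611204289}
```

```bash
cat >> h.py <<'E'
def Rp(yaw): 
    # punch axes: x uphill, tilted 25 deg
    return Ro.from_euler("z",yaw,degrees=True).as_matrix()@Ro.from_euler("y",-25,degrees=True).as_matrix()
E
python3 - <<'E'
from h import *
from scipy.optimize import least_squares
P=[[0,0,0]]*2+[[-25,0,-3]]*2+[[0,90,-3]]*2+[[0,0,147]]*2+[[75,0,293]]*2+[[0,0,181]]*2
W=[[635,85,135.2],[632.7,83.4,131.3],[609.6,91.8,122.8],[611.7,93.5,121.2],[637.9,175.4,130.7],[645,174,127.7],[573,91.7,264.9],[572.7,92.6,265.4],[576.5,92.7,427],[581.6,89.1,430.4],[556.4,90.4,296.1],[555.4,93.8,300.5]]
P=np.array(P,float);W=np.array(W)
f=lambda p:(P@Rp(p[0]).T+p[1:]-W).ravel()
r=least_squares(f,[0,630,85,130],loss="soft_l1",f_scale=3)
print(r.x);print(f(r.x).reshape(-1,3))
R=Rp(r.x[0]);print(R)
for w in ([629.7,61.4,131.4],[631.1,60.1,129],[523.9,98.2,165]): print(R.T@(np.array(w)-r.x[1:]))
E
```

```text
[ -5.3 633.2  86.  132.9]
[[-1.8  1.  -2.3]
 [ 0.5  2.6  1.6]
 [ 2.3 -3.8 -3.1]
 [ 0.2 -5.5 -1.5]
 [ 4.9  0.1 -0.5]
 [-2.2  1.5  2.5]
 [-1.6  0.   1.3]
 [-1.3 -0.9  0.8]
 [ 1.1 -1.6  3.2]
 [-4.   2.  -0.2]
 [ 0.7  2.6  0.9]
 [ 1.7 -0.8 -3.5]]
[[ 0.9  0.1 -0.4]
 [-0.1  1.   0. ]
 [ 0.4  0.   0.9]]
[ -1.8 -24.8  -0.9]
[ -1.4 -26.   -3.7]
[-86.1   2.1  75.5]
```

View pics/scene.png

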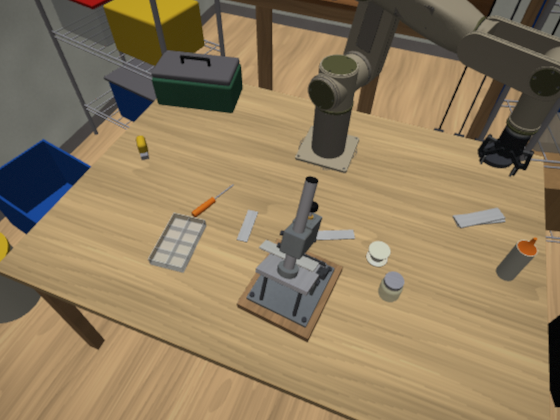

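View pics/top.png

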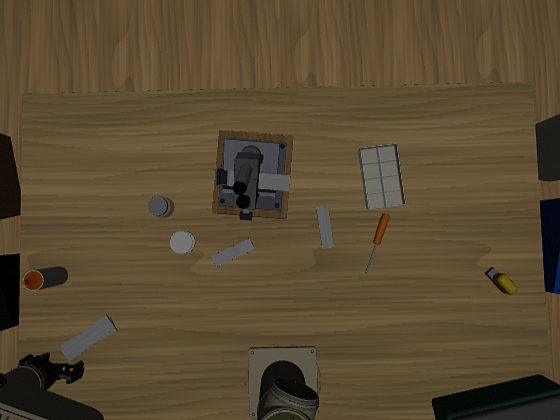

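```bash
cat >> h.py <<'E'
YAW=-5.3; N=np.array([633.2,86.,132.9]); R=Rp(YAW)
def w(p): return N+R@np.array(p,float)
E
python3 - <<'E'
from h import *
b=snapshot("top");a=snapshot("scene")
ov=[]
for s in(b,a):
    im=np.array(s["image"])[:,:,::-1].copy()
    im=cv2.resize(im,None,fx=4,fy=4,interpolation=cv2.INTER_CUBIC)
    def box(lo,hi,col):
        for i in(0,1):
          pts=[proj(s,w([x,y,(lo,hi)[i][2]]))*4+1.5 for x,y in((lo[0],lo[1]),(hi[0],lo[1]),(hi[0],hi[1]),(lo[0],hi[1]))]
          cv2.polylines(im,[np.int32(pts)],True,col,1)
    box([-25,-115,-3],[25,65,3],(0,0,255));box([-35,-30,63],[50,30,147],(0,255,0));box([-99,-18,70],[-73,18,76],(255,255,0))
    box([-18,-18,169],[18,18,193],(255,0,255))
    ov.append(im)
c=ov[0][500:900,820:1200]; d=ov[1][650:1050,1000:1420]
cv2.imwrite("pics/ov.png",np.hstack([c,d]))
# table straps' sizes
K=np.array(b["intrinsics"]);Rc=np.array(b["R"]);t=np.array(b["t"])
def plane(u,z):
    d=Rc.T@np.linalg.inv(K)@[u[0],u[1],1]; o=-Rc.T@t; return o+d*(z-o[2])/d[2]
for r in trace(b,"strap_center"):
    m=np.array(r["pixels"],np.uint8); q=cv2.boxPoints(cv2.minAreaRect(cv2.findNonZero(m)))
    X=np.array([plane(u,6) for u in q]); print(r["conf"],q.mean(0),np.linalg.norm(X[0]-X[1]),np.linalg.norm(X[1]-X[2]))
E
```

```text
0.95 [232.8 252.1] 134.31360391332038 43.36974723388541
0.63 [258.4 179.5] 56.51695815493419 201.68485091299746
0.57 [324.7 226.6] 40.23995506341432 136.3009558605651
```

View pics/ov.png

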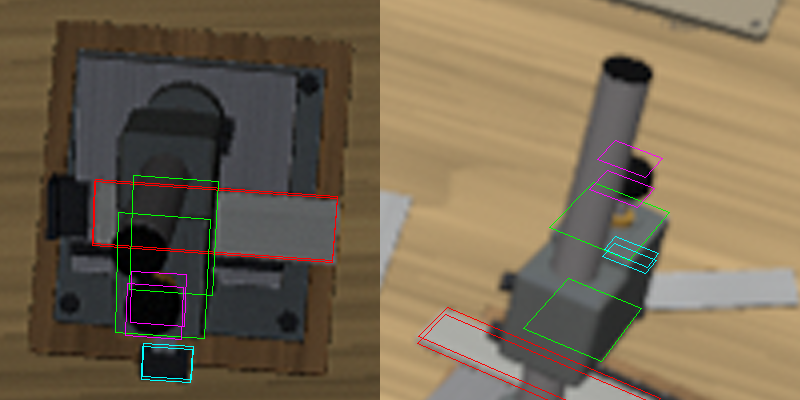

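```bash
cat >> h.py <<'E'
TR=np.column_stack([-R[:,0],R[:,1],-R[:,2]])
def pose():
    s=sense(); return np.array(s["tool_pos"]),Ro.from_euler("xyz",s["tcp_rot"],degrees=True).as_matrix(),s
def plan(*pts,tilt=0,punch=True):
    "print turn to target orientation (leaning extra tilt deg to robot), then shifts (cm, tool axes) via pts"
    p,T,s=pose(); G=TR@Ro.from_euler("y",tilt,degrees=True).as_matrix()
    rv=Ro.from_matrix(T.T@G).as_rotvec(); print("t",s["time"],"tcp punch",R.T@(p-N),"F punch",R.T@s["ft_force"],"gap",s["finger_gap"],"grip",s["grip_force"])
    print("turn",np.round(rv,4),"tilt check z",G[:,2])
    for q in pts:
        q=w(q) if punch else np.array(q,float)
        d=G.T@(q-p)/10; print("to",q,"cm",np.round(d,2),"rows>=",np.ceil(np.linalg.norm(d)/4.17)); p=q
E
python3 - <<'E'
from h import *
plan([400,330,330],[400,-60,330],w([-5,-155,60]),w([-5,-155,7]),punch=False)
E
```

```text
t 1.45 tcp punch [-447.7  448.8  294.8] F punch [ 0.7  0.4 -0.9] gap 85.34719517160455 grip 0.0
turn [-0.  -0.4 -0.2] tilt check z [ 0.4 -0.  -0.9]
to [400. 330. 330.] cm [-30.  -22.7   0.8] rows>= 10.0
to [400. -60. 330.] cm [ -3.3 -38.8   1.5] rows>= 10.0
to [589.1 -65.6 185.2] cm [-11.    1.2  21.1] rows>= 6.0
to [611.4 -67.6 137.1] cm [ 0.  -0.   5.3] rows>= 2.0
```

```bash
sed -i 's/np.round(rv,4)/["%.3f"%v for v in rv]/; s/np.round(d,2)/["%.2f"%v for v in d]/' h.py
python3 - <<'E'
from h import *
plan()
E
python3 -m handwheel '[[-1,-2.5,-1.5,0,0,0,0],[-1,-3,-3.5,-2.5,0,0,0],[-1,-3,-3.5,-2.5,0,0,0]]' 30
```

```text
t 1.45 tcp punch [-447.7  448.8  294.8] F punch [ 0.7  0.4 -0.9] gap 85.34719517160455 grip 0.0
turn ['-0.034', '-0.435', '-0.152'] tilt check z [ 0.4 -0.  -0.9]
time: 1.7
tool_pos: [199.5, 493.9, 249.0]
tcp_rot: [-179.8, -0.0, 165.9]
ft_force: [0.9, 0.4, -0.2]
finger_gap: 51.6
grip_force: 0.0
```

```bash
python3 -m handwheel '[[-1,0,0,0,-0.007,-0.087,-0.03],[-1,0,0,0,-0.007,-0.087,-0.03],[-1,0,0,0,-0.007,-0.087,-0.03],[-1,0,0,0,-0.007,-0.087,-0.03],[-1,0,0,0,-0.006,-0.087,-0.032]]'
python3 - <<'E'
from h import *
plan([400,330,330],[410,-60,330],w([-5,-155,60]),w([-5,-155,7]),punch=False)
E
```

```text
time: 2.12
tool_pos: [200.2, 496.1, 251.9]
tcp_rot: [179.8, 25.2, 174.7]
ft_force: [-0.4, -0.6, -1.3]
finger_gap: 0.2
grip_force: 0.0
t 2.1167 tcp punch [-374.8  368.3  306.1] F punch [-0.8 -0.6 -1.1] gap 0.15052582970305686 grip 0.0
turn ['0.003', '0.004', '-0.000'] tilt check z [ 0.4 -0.  -0.9]
to [400. 330. 330.] cm ['-22.73', '-14.69', '1.98'] rows>= 7.0
to [410. -60. 330.] cm ['-4.17', '-38.74', '1.94'] rows>= 10.0
to [589.1 -65.6 185.2] cm ['-10.09', '1.10', '20.69'] rows>= 6.0
to [611.4 -67.6 137.1] cm ['0.00', '-0.00', '5.30'] rows>= 2.0
```

```bash
python3 -m handwheel '[[-1,-2.8,-1.8,0.25,0,0,0],[-1,-2.8,-1.8,0.25,0,0,0],[-1,-2.8,-1.8,0.25,0,0,0],[-1,-2.8,-1.8,0.25,0,0,0],[-1,-2.8,-1.8,0.25,0,0,0],[-1,-2.8,-1.8,0.25,0,0,0],[-1,-2.8,-1.8,0.25,0,0,0],[-1,-2.8,-1.8,0.25,0,0,0]]'
python3 -m handwheel '[[-1,-0.4,-3.5,0.2,0,0,0],[-1,-0.4,-3.5,0.2,0,0,0],[-1,-0.4,-3.5,0.2,0,0,0],[-1,-0.4,-3.5,0.2,0,0,0],[-1,-0.4,-3.5,0.2,0,0,0],[-1,-0.4,-3.5,0.2,0,0,0],[-1,-0.4,-3.5,0.2,0,0,0],[-1,-0.4,-3.5,0.2,0,0,0],[-1,-0.4,-3.5,0.2,0,0,0],[-1,-0.4,-3.5,0.2,0,0,0],[-1,-0.4,-3.5,0.2,0,0,0],[-1,0,0,0,0,0,0]]'
python3 - <<'E'
from h import *
plan([-5,-155,60],[-5,-155,10])
a=snapshot("wrist")
for q in ("strap_center","knob","head","end_stop","low_fence","paddle","column_top"):
    for r in place_of(a,q): print(q,round(r["conf"],2),R.T@(np.array(r["location"])-N),proj(a,r["location"]))
save(a,"w1.png")
E
```

```text
time: 2.78
tool_pos: [397.9, 331.6, 327.9]
tcp_rot: [180.0, 25.0, 174.7]
ft_force: [0.1, 1.1, 0.2]
finger_gap: 0.2
grip_force: 0.0
time: 3.78
tool_pos: [418.6, -62.0, 327.6]
tcp_rot: [-179.7, 24.5, 174.0]
ft_force: [0.4, -0.6, 0.6]
finger_gap: 0.1
grip_force: 0.0
t 3.7833 tcp punch [ -99.  -167.2  261. ] F punch [ 0.6 -0.5  0.3] gap 0.12628507604234687 grip 0.0
turn ['-0.010', '-0.009', '-0.011'] tilt check z [ 0.4 -0.  -0.9]
to [589.1 -65.6 185.2] cm ['-9.40', '1.22', '20.10'] rows>= 6.0
to [610.2 -67.5 139.8] cm ['0.00', '-0.00', '5.00'] rows>= 2.0
strap_center 0.77 [-259.1   46.3  -23.2] [447.5  40. ]
strap_center 0.65 [  3.3 -27.4   4.1] [378.7 241.2]
strap_center 0.6 [-167.8 -249.2  -69.7] [224.9 117.3]
knob 0.96 [  5.8   1.5 180.9] [469.5 320.6]
head 0.62 [   0.2 -416.2 -124.5] [144.2 213.6]
head 0.6 [ -2.5   1.7 147.9] [451.9 292.4]
end_stop 0.97 [-0.2 95.3 -2.8] [463.2 236.5]
end_stop 0.67 [  -1.6 -418.8 -125.1] [142.7 212.6]
low_fence 0.59 [-22.2   0.6  -2.6] [398.5 222.5]
paddle 0.93 [-86.7   5.7  70.1] [431.2 190.4]
```

View pics/w1.png

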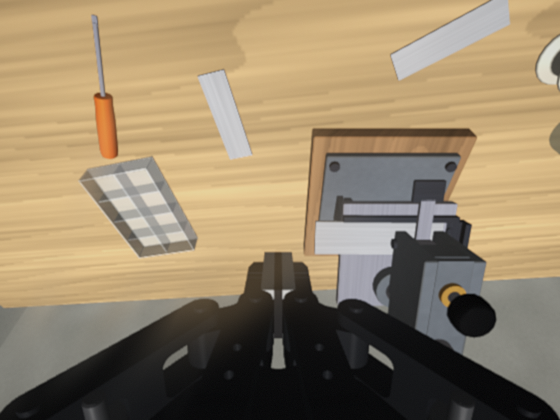

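```bash
python3 -m handwheel '[[-1,-1.5,0.2,3.3,-0.01,-0.009,-0.011],[-1,-1.6,0.2,3.4,0,0,0],[-1,-1.6,0.2,3.4,0,0,0],[-1,-1.6,0.2,3.4,0,0,0],[-1,-1.6,0.2,3.4,0,0,0],[-1,-1.5,0.2,3.2,0,0,0],[-1,0,0,2.5,0,0,0],[-1,0,0,2.5,0,0,0],[-1,0,0,0,0,0,0],[-1,0,0,0,0,0,0]]'
python3 - <<'E'
from h import *
plan([-5,-155,10],[-5,-135,10])
a=snapshot("wrist")
for q in ("strap_center","low_fence"):
    for r in place_of(a,q): print(q,round(r["conf"],2),R.T@(np.array(r["location"])-N),proj(a,r["location"]))
save(a,"w2.png")
E
```

```text
time: 5.02
tool_pos: [609.6, -54.5, 137.5]
tcp_rot: [179.8, 24.7, 175.6]
ft_force: [0.2, -0.1, 1.7]
finger_gap: 0.0
grip_force: 0.0
t 5.0167 tcp punch [  -7.5 -142.1    8.6] F punch [ 0.9 -0.1  1.4] gap 0.021124574424382314 grip 0.0
turn ['0.009', '-0.005', '0.014'] tilt check z [ 0.4 -0.  -0.9]
to [610.2 -67.5 139.8] cm ['-0.25', '-1.29', '-0.14'] rows>= 1.0
to [612.  -47.6 139.8] cm ['0.00', '2.00', '-0.00'] rows>= 1.0
strap_center 0.67 [  2.2 -27.4   1.7] [470.2 263.2]
low_fence 0.85 [-22.9  -0.5  -3.6] [518.2 220.9]
```

View pics/w2.png

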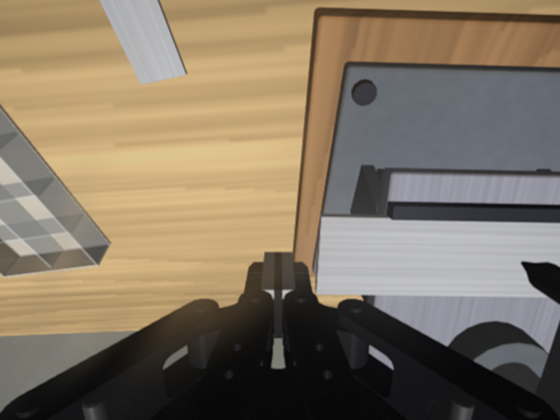

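```bash
python3 -m handwheel '[[-1,0,0.3,0,0.009,-0.005,0.014],[-1,0,0.3,0,0,0,0],[-1,0,0.3,0,0,0,0],[-1,0,0.3,0,0,0,0],[-1,0,0.3,0,0,0,0],[-1,0,0.3,0,0,0,0],[-1,0,0.3,0,0,0,0],[-1,0,0,0,0,0,0]]'
python3 - <<'E'
from h import *
plan()
E
python3 -m handwheel '[[-1,0,0.3,0,0,0,0],[-1,0,0.3,0,0,0,0],[-1,0,0.2,0,0,0,0],[-1,0,0.2,0,0,0,0],[-1,0,0,0,0,0,0]]'
python3 - <<'E'
from h import *
plan()
a=snapshot("wrist")
for q in ("strap_center","end_stop"):
    for r in place_of(a,q): print(q,round(r["conf"],2),R.T@(np.array(r["location"])-N),proj(a,r["location"]))
E
```

```text
time: 5.83
tool_pos: [612.8, -35.3, 139.8]
tcp_rot: [180.0, 25.3, 174.5]
ft_force: [-0.7, 0.3, 0.1]
finger_gap: -0.2
grip_force: 0.0
t 5.8333 tcp punch [  -5.3 -122.7   10.1] F punch [-0.6  0.3  0.4] gap -0.20184906765122554 grip 0.0
turn ['-0.001', '0.005', '-0.003'] tilt check z [ 0.4 -0.  -0.9]
time: 6.25
tool_pos: [613.8, -25.5, 139.8]
tcp_rot: [180.0, 25.3, 174.5]
ft_force: [-0.6, -0.2, 0.4]
finger_gap: 0.0
grip_force: 0.0
t 6.25 tcp punch [  -5.3 -112.8   10.1] F punch [-0.4 -0.2  0.6] gap 0.0072076780432333626 grip 0.0
turn ['-0.001', '0.005', '-0.003'] tilt check z [ 0.4 -0.  -0.9]
strap_center 0.69 [  3.1 -26.5  -0.4] [421.9 256.4]
strap_center 0.36 [ 0.2 -1.5  3.8] [468.5 255. ]
```

Run:
```python
from h import *
a=snapshot("wrist");b=snapshot("top")
A=np.array(a["image"])[180:420,160:560];B=cv2.resize(np.array(b["image"])[125:225,205:305],(400,400),interpolation=cv2.INTER_CUBIC)
cv2.imwrite("pics/c3.png",np.hstack([cv2.resize(A,(400,240)),B[:240]*0])[:, :400][:,:,::-1])
cv2.imwrite("pics/c3.png",np.vstack([A,B[:300]])[:,:,::-1])
for r in trace(b,"strap_center"):
    m=np.array(r["pixels"],np.uint8); x,y,ww,hh=cv2.boundingRect(m); print(r["conf"],x,y,ww,hh)
print(proj(b,w([0,-117,3])),proj(b,w([0,-90,3])),proj(b,w([-5,-112.8,10])))
```

```text
0.8 317 206 17 43
0.63 229 170 61 20
0.56 213 239 40 27
[289.1 182.4] [280.  181.8] [287.5 184.7]
```

View pics/c3.png

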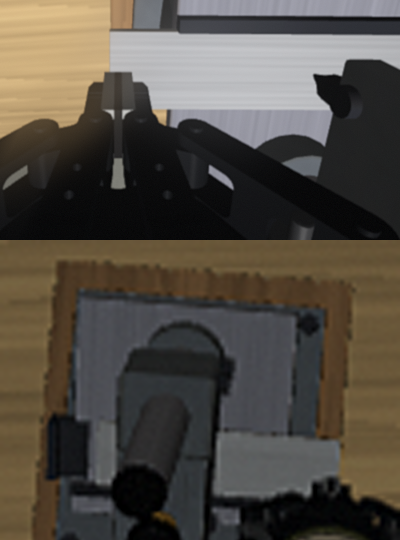

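Run:
```python
from h import *
a=snapshot("wrist")
p,T,s=pose()
for z in (0,10,17): print("tip",z,proj(a,p+T@[0,0,z]),[proj(a,p+T@[x,y,z]) for x in(-11,11) for y in(-8,8)])
for c in ([-25,-117,3],[25,-117,3],[-25,-113,3],[-25,-104,3],[25,-104,3]): print(c,proj(a,w(c)))
print("cam at punch",R.T@(-np.array(a["R"]).T@np.array(a["t"])-N))
g=cv2.cvtColor(np.array(a["image"]),cv2.COLOR_RGB2GRAY); print(g[225,255:300]); print(g[285,255:300:3]);print(g[205:300:3,330])
for r in trace(a,"strap_center"):
    m=np.array(r["pixels"],np.uint8); print(r["conf"],cv2.boundingRect(m),cv2.minAreaRect(cv2.findNonZero(m)))
```

```text
tip 0 [278.1 251.8] [array([264.1, 269.4]), array([292.1, 269.4]), array([263.6, 233.6]), array([292.6, 233.6])]
tip 10 [278.1 244.5] [array([264.8, 261.4]), array([291.4, 261.4]), array([264.3, 227.1]), array([291.9, 227.1])]
tip 17 [278.1 239.9] [array([265.2, 256.2]), array([290.9, 256.2]), array([264.8, 223. ]), array([291.4, 223. ])]
[-25, -117, 3] [271.6 214.4]
[25, -117, 3] [272.4 291.8]
[-25, -113, 3] [278.7 214.3]
[-25, -104, 3] [294.7 214.3]
[25, -104, 3] [293.6 291.7]
cam at punch [ -82.5 -113.2  172.5]
[176 176 178 176 177 177 177 178 178 177 177 178 179 175 168 177 188 190
 190 190 189 190 190 189 190 189 189 190 190 191 190 191 191 191 190 191
 190 190 190 189 189 189 189 190 189]
[59 56 68 74 72 72 65 52 50 61 68 67 68 66 46]
[ 60  67 120 188 184 187 183 191 192 187 192 188 191 185 192 188 187 189
 192 185 187 183 190 194 190 189 191 189 133  88  95  99]
0.84 (57, 0, 92, 82) ((104.99129486083984, 33.997642517089844), (106.73548889160156, 51.93260955810547), 60.164459228515625)
0.8 (268, 207, 292, 83) ((412.96527099609375, 250.40977478027344), (291.7483215332031, 81.26862335205078), 1.6637248992919922)
```

```bash
python3 -m handwheel '[[-1,0,-1.5,0,0,0,0],[-1,0,-1.7,0,0,0,0],[-1,0,0,1,0,0,0],[-1,0,0,1,0,0,0],[-1,0,1,0,0,0,0],[-1,0,0.3,0,0,0,0],[-1,0,0.3,0,0,0,0],[-1,0,0.3,0,0,0,0],[-1,0,0.2,0,0,0,0],[-1,0,0,0,0,0,0]]'
python3 - <<'E'
from h import *
plan()
a=snapshot("wrist")
for r in trace(a,"strap_center"):
    m=np.array(r["pixels"],np.uint8); print(r["conf"],cv2.boundingRect(m))
for y in(-120,-116,-112,-108): print(y,proj(a,w([0,y,3])))
save(a,"w4.png",(160,150,560,420),2)
E
```

```text
time: 7.48
tool_pos: [621.4, -37.1, 122.0]
tcp_rot: [180.0, 25.3, 174.5]
ft_force: [0.1, 0.0, 0.3]
finger_gap: -0.3
grip_force: 0.0
t 7.4833 tcp punch [  -4.9 -123.7   -9.7] F punch [0.2 0.  0.2] gap -0.29433974225212206 grip 0.0
turn ['-0.001', '0.005', '-0.002'] tilt check z [ 0.4 -0.  -0.9]
0.86 (288, 219, 272, 90)
0.74 (58, 0, 94, 78)
0.46 (356, 166, 204, 252)
-120 [285.2 270.8]
-116 [292.7 270.8]
-112 [300.3 270.7]
-108 [307.9 270.7]
```

View pics/w4.png

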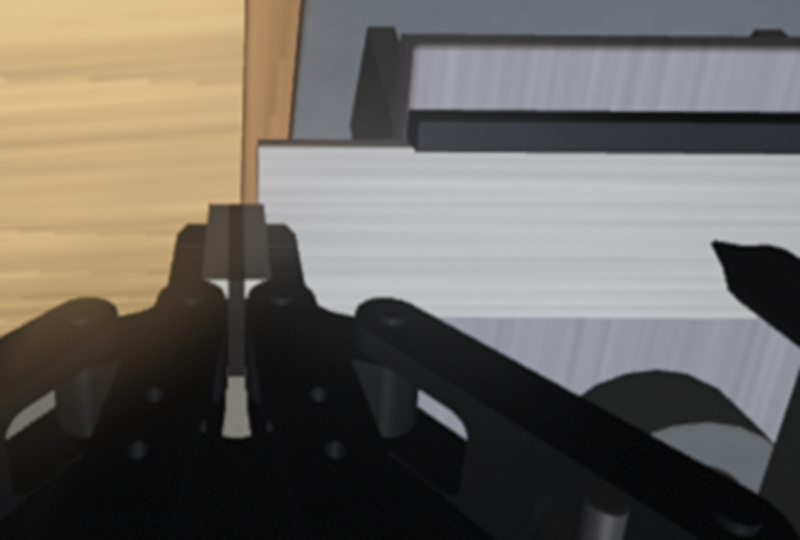

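```bash
python3 -m handwheel '[[-1,0,0.3,0,0,0,0],[-1,0,0.3,0,0,0,0],[-1,0,0.2,0,0,0,0],[-1,0,0,0,0,0,0]]'
python3 - <<'E'
from h import *
plan()
a=snapshot("wrist")
for r in trace(a,"strap_center"):
    m=np.array(r["pixels"],np.uint8); print(r["conf"],cv2.boundingRect(m))
for y in(-120,-116,-112,-108,-104): print(y,proj(a,w([0,y,3])))
g=cv2.cvtColor(np.array(a["image"]),cv2.COLOR_RGB2GRAY); print(g[240,250:310])
E
```

```text
time: 7.92
tool_pos: [622.0, -29.3, 121.8]
tcp_rot: [180.0, 25.3, 174.5]
ft_force: [-0.6, -0.5, 0.5]
finger_gap: 0.1
grip_force: 0.0
t 7.9167 tcp punch [  -5.2 -115.9   -9.8] F punch [-0.3 -0.5  0.7] gap 0.0563734456819426 grip 0.0
turn ['-0.001', '0.005', '-0.003'] tilt check z [ 0.4 -0.  -0.9]
0.64 (273, 218, 287, 92)
0.44 (342, 166, 218, 252)
0.32 (0, 160, 83, 121)
-120 [270.4 271.2]
-116 [278.  271.2]
-112 [285.5 271.2]
-108 [293.1 271.1]
-104 [300.7 271.1]
[174 174 176 176 174 175 175 176 175 175 176 176 176 176 177 176 176 177
 178 177 178 178 173 159 176 191 193 192 192 192 191 192 192 192 192 191
 191 191 192 191 191 191 192 190 192 191 191 191 191 191 191 191 192 191
 191 191 190 190 191 191]
```

Run:
```python
from h import *
a=snapshot("scene");b=snapshot("top");wr=snapshot("wrist")
p,T,s=pose()
def mk(im,s,P,T,k,ctr,W,H):
    x0,y0=int(ctr[0]-W/2/k),int(ctr[1]-H/2/k)
    x0=min(max(x0,0),560-W//k);y0=min(max(y0,0),420-H//k)
    c=cv2.resize(im[y0:y0+H//k,x0:x0+W//k],(W,H),interpolation=cv2.INTER_CUBIC)
    for z,col in((-54,(0,255,255)),(0,(0,255,0)),(17,(0,0,255))):
        q=(proj(s,P+T@[0,0,z])-[x0,y0])*k
        cv2.circle(c,tuple(np.int32(q)),3,col,1)
    return c
P0=np.array([146.56,581.83,210.9]);T0=Ro.from_euler("xyz",[-180,0,165.9],degrees=True).as_matrix()
i0=cv2.imread("pics/scene.png")
c1=mk(i0,a,P0,T0,4,proj(a,P0),400,300)
c2=mk(np.array(a["image"])[:,:,::-1].copy(),a,p,T,4,proj(a,p),400,300)
c3=mk(np.array(b["image"])[:,:,::-1].copy(),b,p,T,4,proj(b,p),400,300)
c4=mk(np.array(wr["image"])[:,:,::-1].copy(),wr,p,T,2,proj(wr,p),400,300)
cv2.imwrite("pics/q5.png",np.vstack([np.hstack([c1,c2]),np.hstack([c3,c4])]))
```

```text
(no output)
```

View pics/q5.png

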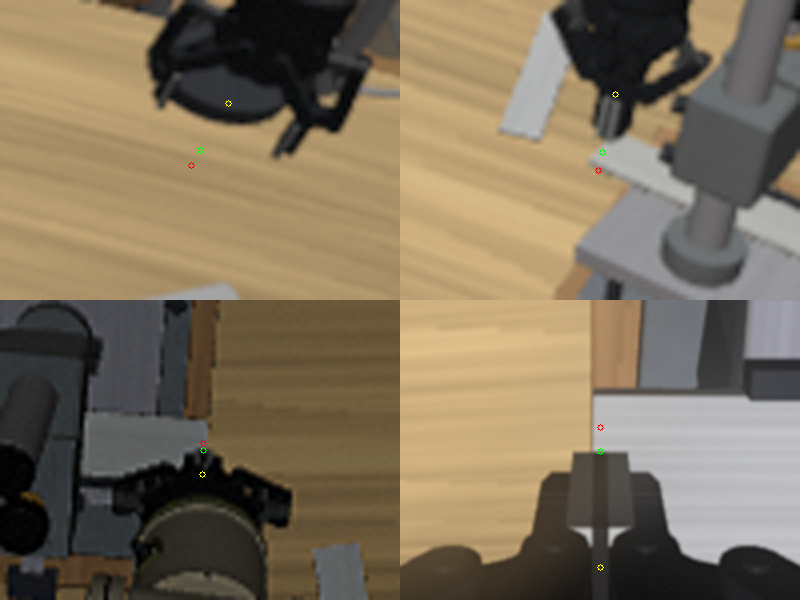

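Run:
```python
from h import *
wr=snapshot("wrist"); p,T,s=pose()
for x in(11,8):
  for z in(-10,-15,-20,-25,-30): print(x,z,proj(wr,p+T@[x,8,z]),end=" ")
plan([-5,-140,-24],[-5,-125,-24])
```

```text
11 -10 [293.5 240.7] 11 -15 [294.  244.6] 11 -20 [294.5 248.8] 11 -25 [295.  253.2] 11 -30 [295.6 257.9] 8 -10 [293.4 246. ] 8 -15 [293.9 250.1] 8 -20 [294.4 254.4] 8 -25 [294.9 258.9] 8 -30 [295.5 263.8] t 8.2167 tcp punch [  -5.2 -116.4   -9.9] F punch [0.3 0.1 0.1] gap 0.19066226504631403 grip 0.0
turn ['-0.002', '0.005', '-0.003'] tilt check z [ 0.4 -0.  -0.9]
to [625.9 -53.9 109. ] cm ['-0.02', '-2.36', '1.41'] rows>= 1.0
to [627.2 -39.  109. ] cm ['-0.00', '1.50', '0.00'] rows>= 1.0
```

```bash
python3 -m handwheel '[[-1,0,-1.2,0,0,0,0],[-1,0,-1.2,0,0,0,0],[-1,0,0,0.9,0,0,0],[-1,0,0,0.9,0,0,0],[-1,0,0.6,0,0,0,0],[-1,0,0.6,0,0,0,0],[-1,0,0.3,0,0,0,0],[-1,0,0.3,0,0,0,0],[-1,0,0.3,0,0,0,0],[-1,0,0.3,0,0,0,0],[-1,0,0,0,0,0,0]]'
cat > st.py <<'E'
from h import *
plan()
a=snapshot("wrist")
for r in trace(a,"strap_center")[:2]:
    m=np.array(r["pixels"],np.uint8); x=cv2.boundingRect(m)
    ys=np.arange(-130,-70,.5); c=[proj(a,w([0,y,3]))[0] for y in ys]
    print(r["conf"],x,"strap end y",np.interp(x[0],c,ys))
E
python3 st.py
```

```text
time: 9.13
tool_pos: [629.8, -29.7, 105.9]
tcp_rot: [180.0, 25.3, 174.5]
ft_force: [0.0, -0.1, 0.3]
finger_gap: -0.3
grip_force: 0.0
t 9.1333 tcp punch [  -4.8 -115.5  -27.6] F punch [ 0.2 -0.1  0.2] gap -0.3142181859350261 grip 0.0
turn ['-0.001', '0.005', '-0.003'] tilt check z [ 0.4 -0.  -0.9]
0.81 (307, 232, 253, 98) strap end y -101.85203056365684
0.68 (30, 0, 100, 77) strap end y -130.0
```

```bash
python3 -m handwheel '[[-1,0,0.2,0,0,0,0],[-1,0,0.2,0,0,0,0],[-1,0,0.2,0,0,0,0],[-1,0,0.2,0,0,0,0],[-1,0,0,0,0,0,0]]'
python3 st.py
```

```text
time: 9.65
tool_pos: [630.5, -22.2, 105.7]
tcp_rot: [180.0, 25.3, 174.5]
ft_force: [1.4, -0.2, 0.9]
finger_gap: -0.1
grip_force: 0.3
t 9.65 tcp punch [  -4.9 -108.   -27.8] F punch [ 1.6 -0.1  0.2] gap -0.11574395647648329 grip 0.33061106340028346
turn ['-0.001', '0.005', '-0.003'] tilt check z [ 0.4 -0.  -0.9]
0.82 (306, 232, 254, 99) strap end y -94.88806198880592
0.68 (16, 0, 102, 77) strap end y -130.0
```

```bash
python3 -m handwheel '[[-1,0,0.2,0,0,0,0],[-1,0,0.1,0,0,0,0],[-1,0,0.1,0,0,0,0],[-1,0,0,0,0,0,0]]'
python3 st.py
```

```text
time: 10.08
tool_pos: [630.8, -18.4, 105.5]
tcp_rot: [180.0, 25.3, 174.5]
ft_force: [0.3, -0.8, 0.8]
finger_gap: -0.3
grip_force: 0.4
t 10.0833 tcp punch [  -5.  -104.1  -27.9] F punch [ 0.7 -0.8  0.5] gap -0.32764932621884924 grip 0.41012404253706336
turn ['-0.001', '0.005', '-0.003'] tilt check z [ 0.4 -0.  -0.9]
0.71 (9, 0, 104, 78) strap end y -130.0
0.57 (306, 233, 254, 100) strap end y -90.9958729343525
```

Strap follows; push in 1 mm steps until the force rises.

```bash
python3 -m handwheel '[[-1,0,0.1,0,0,0,0],[-1,0,0.1,0,0,0,0],[-1,0,0,0,0,0,0]]'
python3 -m handwheel '[[-1,0,0.1,0,0,0,0],[-1,0,0.1,0,0,0,0],[-1,0,0,0,0,0,0]]'
python3 st.py
```

```text
time: 10.43
tool_pos: [630.9, -17.1, 105.5]
tcp_rot: [-179.9, 25.3, 174.5]
ft_force: [0.1, -4.3, 0.5]
finger_gap: 0.1
grip_force: 2.1
time: 10.68
tool_pos: [631.0, -16.7, 105.5]
tcp_rot: [-179.8, 25.3, 174.5]
ft_force: [-1.9, -13.9, 0.4]
finger_gap: 0.1
grip_force: 6.1
t 10.6833 tcp punch [  -5.  -102.5  -27.9] F punch [ -0.4 -14.    0.6] gap 0.1247345310250867 grip 6.113375052809715
turn ['-0.005', '0.005', '-0.003'] tilt check z [ 0.4 -0.  -0.9]
0.62 (305, 233, 255, 98) strap end y -89.72143261686394
0.62 (7, 0, 103, 78) strap end y -130.0
```

```bash
python3 -m handwheel '[[-1,0,-0.8,0,0,0,0],[-1,0,-1.2,0,0,0,0],[-1,0,0,-3,0,0,0],[-1,0,0,-4,0,0,0],[-1,0,0,-4,0,0,0],[-1,0,0,-4,0,0,0],[0.3,0,0,-4,0,0,0],[0.3,0,0,-4,0,-0.05,0],[0.3,0,0,-4,0,-0.05,0],[0.3,0,0,0,0,0,0]]'
python3 - <<'E'
from h import *
plan([12,0,220],[4,0,143],tilt=-6)
a=snapshot("wrist")
for q in ("strap_center","nest","knob","head","end_stop","low_fence","paddle"):
    for r in place_of(a,q): print(q,round(r["conf"],2),R.T@(np.array(r["location"])-N),proj(a,r["location"]))
E
```

```text
time: 11.62
tool_pos: [512.7, -22.8, 361.1]
tcp_rot: [-179.9, 32.1, 174.6]
ft_force: [0.5, 0.2, 0.7]
finger_gap: 48.3
grip_force: 0.0
t 11.6167 tcp punch [  -3.2 -119.5  253.3] F punch [0.7 0.2 0.4] gap 48.2611543941229 grip 0.0
turn ['-0.002', '0.019', '-0.001'] tilt check z [ 0.5 -0.  -0.9]
to [551.5  93.6 337.4] cm ['-1.16', '11.95', '3.47'] rows>= 3.0
to [576.6  91.2 264.2] cm ['1.60', '-0.00', '7.57'] rows>= 2.0
strap_center 0.75 [-168.1 -250.8  -68.7] [174.7   4.7]
strap_center 0.67 [ 4.5 -0.8  1. ] [369.9 151.7]
knob 0.95 [  1.6   1.8 185.4] [437.4 208.9]
knob 0.18 [  -1.2 -415.8 -125.7] [ 99.  129.4]
head 0.62 [ -5.1  -0.9 144.5] [414.4 182.3]
end_stop 0.67 [-2.  93.2 -2.5] [442.3 145.9]
end_stop 0.18 [-86.6   5.9  75.3] [408.3  77.9]
low_fence 0.93 [-24.9  -1.6  -2.9] [371.2 128.1]
paddle 0.7 [-87.5   8.5  68.6] [408.5  76.7]
paddle 0.36 [-26.3  -0.1  -3. ] [372.4 126.9]
```

```bash
python3 -m handwheel '[[0.3,-0.2,4,0,0,0.019,0],[0.3,-0.2,4,0,0,0,0],[0.3,-0.2,4,0,0,0,0],[0.3,0,0,2.9,0,0,0],[0.3,0,0,2.9,0,0,0],[0.3,0,0,0,0,0,0]]'
python3 - <<'E'
from h import *
plan([4,1,143],tilt=-6)
a=snapshot("wrist")
p,T,s=pose()
im=np.array(a["image"])[:,:,::-1].copy()
for X,c in ((w([0,0,193]),(0,0,255)),(w([0,0,169]),(0,255,0)),(w([0,0,147]),(255,0,0)),(w([4,0,140]) ,(0,255,255)),(p+T@[0,0,-39],(255,0,255)),(p+T@[0,0,-20],(255,255,0))):
    cv2.circle(im,tuple(np.int32(proj(a,X))),3,c,-1)
cv2.imwrite("pics/k6.png",im)
for q in ("knob","head"):
    for r in place_of(a,q): print(q,round(r["conf"],2),R.T@(np.array(r["location"])-N),proj(a,r["location"]))
E
```

```text
time: 12.52
tool_pos: [556.7, 94.4, 292.5]
tcp_rot: [-179.8, 29.2, 174.8]
ft_force: [-0.4, -0.5, -1.6]
finger_gap: 55.5
grip_force: 0.0
t 12.5167 tcp punch [ -2.3   1.3 177.2] F punch [-1.  -0.6 -1.3] gap 55.531928644468756 grip 0.0
turn ['-0.003', '-0.031', '0.001'] tilt check z [ 0.5 -0.  -0.9]
to [576.7  92.2 264.2] cm ['-0.27', '-0.03', '3.47'] rows>= 1.0
knob 0.91 [ -0.2   0.6 183.6] [276.9 260.9]
head 0.57 [ -1.9   1.8 144.8] [278.9 227.8]
```

View pics/k6.png

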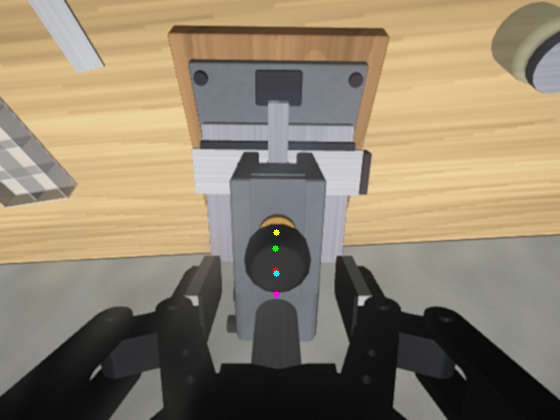

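```bash
python3 -m handwheel '[[0.3,-0.1,0,0,0,-0.031,0],[0.3,-0.1,0,1.2,0,0,0],[0.3,-0.1,0,1.2,0,0,0],[0.3,0,0,1,0,0,0],[0.3,0,0,0,0,0,0]]'
python3 - <<'E'
from h import *
plan([4,1,143],tilt=-6)
E
```

```text
time: 13.08
tool_pos: [578.3, 90.2, 270.9]
tcp_rot: [-179.9, 31.4, 174.5]
ft_force: [-0.9, -0.4, -1.1]
finger_gap: 55.7
grip_force: 0.0
t 13.0833 tcp punch [  8.4  -0.9 148.4] F punch [-1.2 -0.5 -0.6] gap 55.69630024730935 grip 0.0
turn ['-0.003', '0.008', '-0.003'] tilt check z [ 0.5 -0.  -0.9]
to [576.7  92.2 264.2] cm ['0.49', '0.19', '0.49'] rows>= 1.0
```

```bash
python3 -m handwheel '[[0.3,0.4,0.1,0.4,0,0,0],[0.3,0,0,0,0,0,0],[-0.3,0,0,0,0,0,0],[-0.6,0,0,0,0,0,0],[-1,0,0,0,0,0,0],[-1,0,0,0,0,0,0],[-1,0,0,0,0,0,0]]' 70
python3 - <<'E'
from h import *
plan([4,1,143],[4,1,173],tilt=-6)
E
```

```text
time: 13.67
tool_pos: [577.3, 92.2, 268.9]
tcp_rot: [180.0, 31.7, 174.5]
ft_force: [-2.2, -0.3, 0.2]
finger_gap: 34.0
grip_force: 69.5
t 13.6667 tcp punch [  6.5   1.  147. ] F punch [-1.9 -0.5  1.1] gap 33.97211082983441 grip 69.48407649993896
turn ['-0.002', '0.012', '-0.003'] tilt check z [ 0.5 -0.  -0.9]
to [576.7  92.2 264.2] cm ['0.29', '0.00', '0.38'] rows>= 1.0
to [564.1  93.4 291.4] cm ['-0.31', '0.00', '-2.98'] rows>= 1.0
```

```bash
python3 -m handwheel '[[-1,-0.04,0,-0.4,0,0,0],[-1,-0.04,0,-0.4,0,0,0],[-1,-0.04,0,-0.4,0,0,0],[-1,-0.04,0,-0.4,0,0,0],[-1,-0.04,0,-0.4,0,0,0],[-1,-0.04,0,-0.4,0,0,0],[-1,0,0,0,0,0,0]]'
python3 - <<'E'
from h import *
plan([6.5,1,178],tilt=-6)
E
python3 -m handwheel '[[-1,-0.02,0,-0.2,0,0,0],[-1,-0.02,0,-0.2,0,0,0],[-1,0,0,0,0,0,0]]'
python3 - <<'E'
from h import *
plan([6.5,1,178],tilt=-6)
a=snapshot("wrist")
for q in ("knob","head","paddle"):
    for r in place_of(a,q): print(q,round(r["conf"],2),R.T@(np.array(r["location"])-N),proj(a,r["location"]))
E
```

```text
time: 14.25
tool_pos: [567.2, 93.2, 290.5]
tcp_rot: [180.0, 31.7, 174.5]
ft_force: [9.8, 0.5, -5.7]
finger_gap: 33.8
grip_force: 73.4
t 14.25 tcp punch [  6.5   1.  170.9] F punch [ 6.4  1.4 -9.3] gap 33.78119752949883 grip 73.43114733695984
turn ['-0.002', '0.013', '-0.003'] tilt check z [ 0.5 -0.  -0.9]
to [564.3  93.4 297. ] cm ['-0.08', '-0.00', '-0.71'] rows>= 1.0
time: 14.5
tool_pos: [565.6, 93.3, 293.9]
tcp_rot: [180.0, 31.8, 174.5]
ft_force: [12.4, 1.0, -7.5]
finger_gap: 33.8
grip_force: 73.3
t 14.5 tcp punch [  6.4   1.1 174.6] F punch [  8.    2.1 -12. ] gap 33.8376537927826 grip 73.32363724708557
turn ['-0.001', '0.013', '-0.003'] tilt check z [ 0.5 -0.  -0.9]
to [564.3  93.4 297. ] cm ['-0.04', '-0.01', '-0.33'] rows>= 1.0
knob 0.73 [ -0.    1.6 212.7] [279.4 285.1]
head 0.71 [ -3.1   0.4 145.8] [277.  214.5]
paddle 0.83 [-84.4   4.   58.4] [281.4  72.3]
```

```bash
for i in 1; do python3 -m handwheel '[[-1,0,0,-0.15,0,0,0],[-1,-0.02,0,-0.15,0,0,0],[-1,0,0,-0.1,0,0,0],[-1,0,0,0,0,0,0]]'; done
python3 - <<'E'
from h import *
plan([6.5,1,178],tilt=-6)
a=snapshot("wrist")
for q in ("knob","paddle"):
    for r in place_of(a,q): print(q,round(r["conf"],2),R.T@(np.array(r["location"])-N),proj(a,r["location"]))
E
```

```text
time: 15.03
tool_pos: [564.0, 93.5, 297.2]
tcp_rot: [180.0, 31.8, 174.5]
ft_force: [18.8, 1.2, -10.8]
finger_gap: 33.8
grip_force: 73.2
t 15.0333 tcp punch [  6.3   1.1 178.3] F punch [ 12.3   3.  -17.7] gap 33.786969610456026 grip 73.24089646339417
turn ['-0.001', '0.014', '-0.003'] tilt check z [ 0.5 -0.  -0.9]
to [564.3  93.4 297. ] cm ['-0.01', '-0.01', '0.03'] rows>= 1.0
knob 0.61 [  2.9  -1.  215. ] [273.7 288.7]
knob 0.3 [-125.8  283.8  -46.2] [550.6  25.9]
paddle 0.83 [-85.8   3.5  70.6] [280.9  70.5]
paddle 0.24 [-121.9  279.8  -40.7] [549.5  29.8]
```

```bash
python3 -m handwheel '[[-1,0.02,0,0.15,0,0,0],[-1,0.02,0,0.15,0,0,0],[-1,0,0,0.1,0,0,0],[-1,0,0,0,0,0,0]]'
python3 - <<'E'
from h import *
plan(tilt=-6)
a=snapshot("wrist")
for q in ("knob","paddle"):
    for r in place_of(a,q)[:1]: print(q,round(r["conf"],2),R.T@(np.array(r["location"])-N),proj(a,r["location"]))
E
```

```text
time: 15.52
tool_pos: [565.6, 93.4, 293.7]
tcp_rot: [180.0, 31.8, 174.5]
ft_force: [15.7, 0.8, -8.7]
finger_gap: 34.0
grip_force: 73.6
t 15.5167 tcp punch [  6.4   1.1 174.4] F punch [ 10.4   2.3 -14.5] gap 33.99620902500817 grip 73.61055135726929
turn ['-0.001', '0.013', '-0.003'] tilt check z [ 0.5 -0.  -0.9]
knob 0.71 [  2.    2.  210.6] [280.2 286.3]
paddle 0.68 [-86.6   6.6  70.9] [285.2  69.4]
```

```bash
python3 -m handwheel '[[-1,0.01,0,0.1,0,0,0],[-1,0.01,0,0.1,0,0,0],[-1,0,0,0,0,0,0]]'
python3 - <<'E'
from h import *
plan(tilt=-6)
a=snapshot("wrist")
for q in ("knob","paddle"):
    for r in place_of(a,q)[:1]: print(q,round(r["conf"],2),R.T@(np.array(r["location"])-N),proj(a,r["location"]))
E
```

```text
time: 15.92
tool_pos: [566.0, 93.3, 293.3]
tcp_rot: [180.0, 31.8, 174.5]
ft_force: [-0.8, 0.3, 2.0]
finger_gap: 33.8
grip_force: 75.6
t 15.9167 tcp punch [  6.5   1.1 174. ] F punch [0.2 0.2 2.2] gap 33.820453460787576 grip 75.5774188041687
turn ['-0.001', '0.013', '-0.003'] tilt check z [ 0.5 -0.  -0.9]
paddle 0.68 [-89.    4.5  70.8] [282.3  65.7]
```

```bash
python3 -m handwheel '[[-0.3,0,0,0,0,0,0],[0.3,0,0,0,0,0,0],[0.3,0,0,0,0,0,0],[0.3,0,0,0,0,0,0],[0.3,0,0,-1,0,0,0],[0.3,0,0,-2.5,0,0,0],[0.3,0,0,-3.5,0,0,0],[0.3,0,0,0,0,0,0]]'
python3 - <<'E'
from h import *
plan([-95,2,244],[-95,2,90],tilt=-10)
a=snapshot("wrist")
for q in ("knob","paddle","strap_center"):
    for r in place_of(a,q)[:2]: print(q,round(r["conf"],2),R.T@(np.array(r["location"])-N),proj(a,r["location"]))
E
```

```text
time: 16.73
tool_pos: [529.0, 97.3, 359.8]
tcp_rot: [179.8, 32.2, 174.4]
ft_force: [0.8, 0.5, 1.4]
finger_gap: 55.2
grip_force: 0.0
t 16.7333 tcp punch [  0.9   1.6 250. ] F punch [1.3 0.6 1. ] gap 55.184730157230476 grip 0.0
turn ['0.000', '-0.049', '-0.004'] tilt check z [ 0.6 -0.1 -0.8]
to [445.  105.5 313.9] cm ['9.55', '0.04', '-1.08'] rows>= 3.0
to [509.8  99.5 174.3] cm ['2.67', '0.00', '15.17'] rows>= 4.0
knob 0.89 [  1.    0.8 211.9] [276.9 221.3]
paddle 0.63 [-88.    5.6  69.8] [281.5  71.8]
strap_center 0.79 [1.  1.3 1.3] [277.4 146.5]
strap_center 0.56 [-166.7 -249.7  -68.7] [76.9  2. ]
```

```bash
python3 -m handwheel '[[-1,2,0,0,0,-0.049,-0.004],[-1,3,0,-0.3,0,0,0],[-1,3,0,-0.3,0,0,0],[-1,0.5,0.1,-0.3,0,0,0],[-1,0,0,0,0,0,0],[-1,0,0,0,0,0,0]]'
python3 - <<'E'
from h import *
plan([-80,3,75],tilt=-10)
E
```

```text
time: 17.43
tool_pos: [454.7, 105.2, 311.6]
tcp_rot: [-179.8, 34.5, 174.8]
ft_force: [-0.1, -0.8, 0.4]
finger_gap: -0.3
grip_force: 0.0
t 17.4333 tcp punch [-87.2   2.6 237.8] F punch [ 0.1 -0.8  0.3] gap -0.26542711504166816 grip 0.0
turn ['-0.002', '-0.009', '0.002'] tilt check z [ 0.6 -0.1 -0.8]
to [529.7  98.6 167.1] cm ['2.12', '0.04', '16.16'] rows>= 4.0
```

```bash
python3 -m handwheel '[[-1,0.5,0,3.2,0,0,0],[-1,0.5,0,3.2,0,0,0],[-1,0.5,0,3.2,0,0,0],[-1,0.4,0,3.2,0,0,0],[-1,0.3,0,2.2,0,0,0],[-1,0,0,0.8,0,0,0],[-1,0,0,0,0,0,0]]'
python3 - <<'E'
from h import *
plan([-78,3,55],tilt=-10)
a=snapshot("wrist"); b=snapshot("scene")
for q in ("knob","paddle","strap_center"):
    for r in place_of(a,q)[:2]: print(q,round(r["conf"],2),R.T@(np.array(r["location"])-N),proj(a,r["location"]))
c=cv2.resize(np.array(b["image"])[150:300,230:370],(560,600),interpolation=cv2.INTER_CUBIC)[:,:,::-1]
d=np.array(a["image"])[100:400,160:400][:,:,::-1]; d=cv2.copyMakeBorder(d,0,300,0,0,cv2.BORDER_CONSTANT)
cv2.imwrite("pics/p7.png",np.hstack([c,d]))
E
```

```text
time: 18.02
tool_pos: [525.4, 97.2, 167.3]
tcp_rot: [-179.8, 34.3, 174.8]
ft_force: [-0.4, -0.4, -0.2]
finger_gap: 0.1
grip_force: 0.0
t 18.0167 tcp punch [-83.7   1.1  77. ] F punch [-0.4 -0.5 -0. ] gap 0.10384873679606672 grip 0.0
turn ['-0.004', '-0.012', '0.001'] tilt check z [ 0.6 -0.1 -0.8]
to [539.9  97.7 149.8] cm ['-0.18', '0.19', '2.27'] rows>= 1.0
paddle 0.85 [-83.7   4.1  73.5] [283.4 248.1]
```

View pics/p7.png

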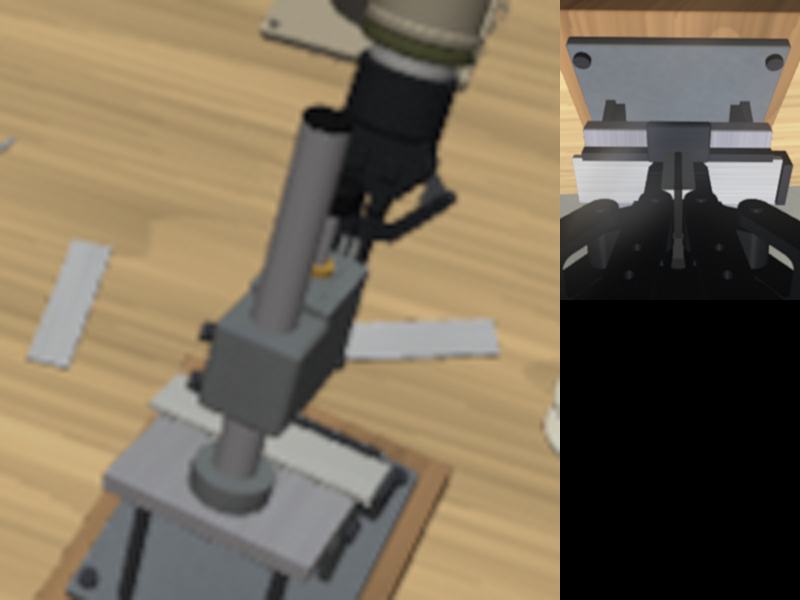

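```bash
python3 -m handwheel '[[-1,0.1,0.1,0.7,0,0,0],[-1,0.1,0.1,0.7,0,0,0],[-1,0.05,0,0.4,0,0,0],[-1,0.05,0,0.3,0,0,0],[-1,0,0,0,0,0,0]]'
python3 - <<'E'
from h import *
plan(tilt=-10)
E
python3 -m handwheel '[[-1,0.05,0,0.3,0,0,0],[-1,0.05,0,0.3,0,0,0],[-1,0.05,0,0.2,0,0,0],[-1,0,0,0,0,0,0]]'
python3 - <<'E'
from h import *
plan(tilt=-10)
E
```

```text
time: 18.68
tool_pos: [534.6, 99.1, 148.9]
tcp_rot: [-179.8, 34.4, 174.8]
ft_force: [-0.1, -0.5, 1.3]
finger_gap: 0.3
grip_force: 0.0
t 18.6833 tcp punch [-83.3   3.9  56.5] F punch [ 0.5 -0.5  1.2] gap 0.2670367611758895 grip 0.0
turn ['-0.002', '-0.011', '0.002'] tilt check z [ 0.6 -0.1 -0.8]
time: 19.02
tool_pos: [538.0, 98.8, 142.4]
tcp_rot: [-179.8, 34.4, 174.8]
ft_force: [-3.1, -0.5, 2.0]
finger_gap: 0.2
grip_force: 1.8
t 19.0167 tcp punch [-83.    4.   49.1] F punch [-1.9 -0.8  3.1] gap 0.23065981707638364 grip 1.7987468373030424
turn ['-0.002', '-0.010', '0.001'] tilt check z [ 0.6 -0.1 -0.8]
```

```bash
python3 -m handwheel '[[-1,0.05,0,0.3,0,0,0],[-1,0.05,0,0.3,0,0,0],[-1,0.05,0,0.3,0,0,0],[-1,0,0,0,0,0,0]]'
python3 - <<'E'
from h import *
plan(tilt=-10)
E
python3 -m handwheel '[[-1,0.03,0,0.2,0,0,0],[-1,0.03,0,0.2,0,0,0],[-1,0,0,0,0,0,0]]'
python3 - <<'E'
from h import *
plan(tilt=-10)
b=snapshot("scene");a=snapshot("wrist");c=snapshot("top")
for s in(a,b,c):
  for q in ("knob","paddle"):
    for r in place_of(s,q)[:1]: print(q,round(r["conf"],2),R.T@(np.array(r["location"])-N),proj(s,r["location"]))
E
```

```text
time: 19.35
tool_pos: [542.5, 98.5, 134.5]
tcp_rot: [-179.8, 34.5, 174.8]
ft_force: [-2.0, 0.0, 4.8]
finger_gap: -0.6
grip_force: 2.4
t 19.35 tcp punch [-82.2   4.   40.1] F punch [ 0.2 -0.2  5.2] gap -0.5569359165783151 grip 2.361493594944477
turn ['-0.002', '-0.008', '0.001'] tilt check z [ 0.6 -0.1 -0.8]
time: 19.6
tool_pos: [544.5, 98.3, 131.4]
tcp_rot: [-179.9, 34.6, 174.8]
ft_force: [-0.5, -0.2, 5.9]
finger_gap: 0.0
grip_force: 2.6
t 19.6 tcp punch [-81.7   4.1  36.5] F punch [ 2.  -0.3  5.5] gap 0.009458363833639906 grip 2.590582980774343
turn ['-0.002', '-0.008', '0.001'] tilt check z [ 0.6 -0.1 -0.8]
paddle 0.88 [-85.2   5.6  51.6] [281.2 262.8]
knob 0.63 [ -0.1  -1.5 179.1] [310.5 206. ]
knob 0.62 [ -2.4  -0.4 186.8] [243.6 202.6]
paddle 0.38 [-88.1   2.4  56.3] [246.1 213.8]
```

Fired: the knob is back at its rest height. I'll retreat along the tool axis and check the strap.

```bash
python3 -m handwheel '[[-1,0,0,-1,0,0,0],[-1,0,0,-2,0,0,0],[-1,0,0,-4,0,0,0],[-1,0.5,0,-4,0,0,0],[-1,1,0,-4,0,0,0],[-1,1,0,-3,0,0,0],[-1,0,0,0,0,0,0],[-1,0,0,0,0,0,0]]'
python3 - <<'E'
from h import *
plan(tilt=-10)
a=snapshot("wrist")
for q in ("knob","paddle","strap_center","nest","end_stop"):
    for r in place_of(a,q)[:1]: print(q,round(r["conf"],2),R.T@(np.array(r["location"])-N),proj(a,r["location"]))
save(a,"fin.png")
E
```

```text
time: 20.72
tool_pos: [441.7, 122.9, 267.2]
tcp_rot: [-179.1, 33.7, 174.9]
ft_force: [0.2, 0.2, -0.6]
finger_gap: -0.1
grip_force: 0.0
t 20.7167 tcp punch [-119.1   19.1  203.8] F punch [-0.1  0.2 -0.6] gap -0.10325178635506702 grip 0.0
turn ['-0.014', '-0.023', '0.002'] tilt check z [ 0.6 -0.1 -0.8]
paddle 0.85 [-85.    6.6  71.5] [267.2 205.2]
strap_center 0.94 [-166.9 -246.9  -70.6] [73.5 98.8]
nest 0.89 [ 2.3 -3.1  0.7] [263.  242.1]
end_stop 0.88 [-1.8 96.3 -1. ] [339.4 239.3]
```

View pics/fin.png

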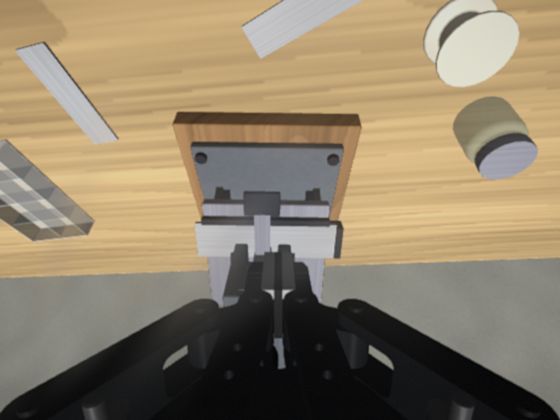

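Run:
```python
from h import *
a=snapshot("wrist");im=np.array(a["image"]); g=cv2.cvtColor(im,cv2.COLOR_RGB2GRAY)
for r in (230,238,246): print(g[r,190:204],g[r,326:346])
print([proj(a,w([x,y,3])) for x in(0,) for y in(-90,90)])
```

```text
[177 176 176 176 177 174 175 186 193 194 193 193 193 192] [185 184 184 185 184 184 186 188 187 187 189 186 155  96  66  62  62  58
  71 121]
[179 181 179 178 180 179 177 178 188 193 194 194 193 194] [187 188 189 188 189 189 189 189 190 191 192 174 117  79  78  79  79  76
  98 157]
[176 177 177 178 178 179 180 180 181 190 195 194 194 194] [189 189 189 189 190 190 190 190 191 194 184 125  78  75  78  77  74  94
 149 178]
[array([197.9, 243.6]), array([337.2, 244.6])]
```

```bash
python3 -c "
from bench import hand_in
print(hand_in())"
```

```text
the job is handed in; nothing more can be done
None
```

The job is handed in at about 21 s on the robot's clock: I slid the strap home against the end stop, drew the knob until the sear caught and let go of it, then fired with the paddle. The last images show the knob back at rest, the paddle sprung back and the strap still home in the corner. The reported TCP sits about 35 mm farther ahead of the real fingertips than the description says, so my first two pushes passed over the strap without touching it.

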